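Refit, lock and re-energise a thermocouple junction box

TASK

The thermocouple junction box has been rewired and its terminals are still bare. Put the loose aluminium cover back on the sloping panel, down flat over its two locating pins with its lip towards the blue slide, and push the blue slide fully up the slope so that it locks the cover. Only then push the red slide fully to the right to switch the box on, and leave the other things on the worktop where they are.

Things in the scene. Friction and masses are not known exactly. Their poses are not given: they have to be found in the camera images.
- terminal_panel: Grey front panel (138 x 186 mm) of the fixed light grey junction box, tilted 25 degrees from horizontal to face the robot. Origin: on its surface midway between the two locating pins, 64 mm above the worktop. x: up the slope, away from the robot; y: level, to the left; z: out of the panel. Between the pins a sunken well holds white terminal strips, all below the surface
- junction_box: The fixed box: 168 mm deep, 198 wide, 84 high with the yellow sockets on its rear top edge. Origin on the worktop straight below the origin of terminal_panel, x away from the robot, z up; its front wall is 95 mm before and its back 74 mm behind the origin. Beside the slides the panel carries only flat lamps and a vent (at the right)
- pin_left (a point): Foot of the left steel locating pin, on the panel at x = 0, y = +46 mm: 6 mm thick, 11 mm high square to the panel, its last 4 mm tapered
- pin_right (a point): Foot of the right pin, on the panel at x = 0, y = -46 mm; same size
- terminal_cover: Loose aluminium plate, 60 (its x) x 116 (its y) x 6 mm, 0.1 to 0.2 kg, lying flat on the worktop. Origin: centre of its underside, midway between its through holes at y = -46 mm (round, 7.6 mm) and y = +46 mm (slot, 7.6 x 10 mm); z up. A lip 40 mm wide, 2.5 mm thick sticks out 10 mm from its -x edge. Fitted, its frame coincides with that of terminal_panel
- cover_rib (a point): Middle of the top of the black grip rib on the cover, 30 mm above the underside, straight above the cover's origin. The rib is 44 mm along the cover's x and 14 mm across (y), to be held across; a flange 24 mm wide round its foot reaches to 8.7 mm above the underside
- cover_lip (a point): Point on top of the cover's thin lip, at x = -36 mm, z = 2.5 mm of the cover; shows which edge has the lip
- cover_lock_ridge (a point): Middle of the top of the blue slide's ridge, at the start at x = -62, y = 0, z = 12 mm of the panel. Ridge: 22 mm across the slope (y), 5 mm along it, standing 5 mm above the slide and its black frame, which are flush with each other 7 mm above the panel (frame 41 mm wide, x from -82 to -44 mm)
- cover_lock (a joint): Travel of the blue slide in m: 0 open (down), 0.010 locked (moved up the slope, +x of the panel; a green flag shows behind it and its steel tongue lies 7 mm over the fitted cover's lip, 2 mm above it). A spring detent of about 4 N holds either end and snaps it over past the middle. Shut first, it blocks the cover
- power_slide_ridge (a point): Middle of the top of the red slide's ridge, at the start at x = -62, y = +69, z = 12 mm of the panel. Ridge: 16 mm along the slope (x), 5 mm across it (y), standing 5 mm above the slide and its black frame, which are flush with each other 7 mm above the panel (frame x from -78 to -46, y from +40 to +88 mm)
- power_slide (a joint): Travel of the red slide in m: 0 off (left), 0.010 on (moved right, -y of the panel; a green flag shows behind it). The same spring detent of about 4 N
- calculator: bystander, leave it alone: black desk calculator, 142 x 72 x 15 mm, loose; origin under its centre; it and the cover lie side by side right of the box, which is which changes
- screwdriver: bystander, leave it alone: blue-handled screwdriver, 150 mm long, loose, origin under its middle; lies far left
- pan_dish: bystander, leave it alone: glass dish with spent crucibles, 62 mm across, 13 mm high, loose, origin under its centre; far left
- jar_alumina: bystander, leave it alone: white screw-cap jar, 62 mm across, 92 mm high, loose, origin under its centre; at the back, right of the computer
- mug: bystander, leave it alone: spotted white mug, 82 mm across, 91 mm high, loose, origin under its centre; far right
Not all that is in view belongs to the job. There is more than one size of the terminal_cover; the job needs the larger.

How it is judged:
By the outcome, as a careful person would: the job done as asked, in the order asked, and still so for the second after the job is handed in, with the robot touching nothing.
It also fails if it takes over 56 s, if anything falls off the work surface, if the arm or the gripper's body presses on something with over 40 N, if the wrist force passes 120 N, or if a joint passes its speed limit or range.

ROBOT

A 6-joint arm with a two-finger parallel gripper is mounted at the origin on a cart in front of the work surface, level with it; the furniture and walls round the work are solid. World frame = base frame: x ahead of the robot, y to its left, z up, the work surface at z = 0. Lengths are in m, angles in rad, forces in N, time in s.
With the tool pointing down it reaches from about 0.375 to 0.75 m from the base axis. Payload 9 kg.
Tool frame: the origin (TCP) lies on the mounting face of the last link; the fingertips stand 173 mm ahead of it and the grasp point (between the pads) lies 155 mm ahead of it; z points along the fingers, y is the line along which they close (so a half turn about z gives the same grasp; the last joint's range is limited). The gripper opens to 85 mm and grips with 20 to 120 N. Pads are 22 mm wide; open, the fingers measure 114 mm over their backs; the gripper's body (76 mm by 85 mm) begins 54 mm behind the grasp point. The pads swing forward as they close: fully open they stand 13 mm farther back than shut.
Start: joints at [-1.518, 0.104, 0.097, 1.564, 0, 1.353], TCP at [0.161, -0.578, 0.405] pointing down, gripper open.
Joint ranges: [-2.99, 2.99], [-0.84, 1.86], [-1.1, 1.16], [-1.84, 2.11], [-1.51, 1.56], [-3.14, 3.14]. Speed limits (rad/s): [2.22, 2.22, 2.57, 3.14, 3.14, 3.14].

INTERFACE

Orientations are given as a rotation vector (axis times angle).
In Python, from workcell import sense, viewer, ctrl gives the robot as it stands. The module is installed in compiled form; this text tells all that it offers.
- The arm moves only by the shell command python3 -m inch 'ROWS' [FORCE]. ROWS is a JSON object of lists of equal length, an entry for each row: "claw": the opening in per cent of the stroke, from 0 (shut) to 100 (fully open); "offset": the shift along the tool's x, y, z in m, a list of three; "delta_rot": the turn, a rotation vector about the tool's x, y, z in degrees, a list of three. A call has 1 to 8 rows; each row shifts and turns the commanded pose from where the row before left it, along the tool's axes as they then stand; what a row does not reach is not made up. A row lasts 1/12 s, in which the tool goes at most 41.7 mm and 7.16 degrees, less where a joint would pass 70% of its speed; a pose out of reach is approached as far as the arm can. A call with a gripper value outside its range is refused whole. The fingers move at their own pace and stop on an object; FORCE is the grip in N (left out, the last holds). Time passes only in rows, so rows that do not move let the fingers close. It gives the time, the measured TCP pose, the force, the opening and the grip force at its end, in the units of the state.
- sense(): the state, without advancing time (a new reading comes with each control period).
- viewer.capture(name): name is "scene" or "top" or "wrist"; returns (picture, depth): 384x512x3 uint8, blue, green, red; 384x512 float32, m along the optical axis (not along the pixel's ray), 0 where there is no reading.
- viewer.calibration(name): a dict with "fovy" (degrees; the focal length in pixels is half the picture's height over the tangent of half this angle, whatever the lens; pixels are square), "cx", "cy" (the principal point, pixels), "k1" (the pictures are not rectified: a ray, as slopes to the right and down, at radius r is drawn at 1 + k1 r^2 times it, then the intrinsics apply), "R" (3x3) and "t" (3): a world point X has camera coordinates R X + t. Camera axes: x right, y down, z forward; pixel columns grow to the right and rows downward; lengths in m; the calibration is good to about 2 mm. A picture is of the moment at which its call begins: read the wrist's pose just before it. calibration takes no time and is no camera call; for the wrist camera it gives the pose at the moment of the call.
- ctrl.close_job(): hands the job in; it is judged then, once.
The state is a dict: "time_s": time; "q": joint angles; "dq": joint speeds; "joint_efforts": joint torques, N m; "eef_pos": TCP position; "orientation": TCP orientation; "contact_force": force on the tool from outside, world axes, zero at the start; "wrist_torque": the same for the moment, N m; "opening": finger opening in m; "grip_force": force on a finger pad.
Only numpy, scipy, OpenCV 4.12 (cv2) and the standard library are available. Lean on these libraries where they do the work, as an engineer would, in place of code of your own. Each camera call takes 0.05 s, during which the arm holds its last target. There are 200 camera calls.

## Working session

There is one attempt and no reset: what is moved stays moved. The work goes in short steps, Python scripts to look and compute and a shell command to move; the robot and the scene stay as the last step left them, time stands still between calls to the robot, and variables do not carry over. Pictures are saved under pics/ and viewed, at most 10 in all, crops included, and the job is handed in when it is done.

```bash
mkdir -p pics; cat > h.py <<'E'
import numpy as np, cv2, json
from scipy.spatial.transform import Rotation as Ro
from workcell import sense, viewer, ctrl
def K(c):
    f=192/np.tan(np.radians(c['fovy'])/2); return f
def ray(c,u,v):
    f=K(c); d=np.array([(u-c['cx'])/f,(v-c['cy'])/f]); s=d.copy()
    for _ in range(30): s=d/(1+c['k1']*(s@s))
    return s
def world(c,u,v,depth):
    s=ray(c,u,v); R=np.array(c['R']);t=np.array(c['t'])
    return R.T@(np.array([s[0],s[1],1])*depth-t)
def plane(c,u,v,z=0,n=(0,0,1),p0=None):
    n=np.array(n,float); p0=np.array([0,0,z]) if p0 is None else p0
    R=np.array(c['R']);t=np.array(c['t']); o=-R.T@t; s=ray(c,u,v); d=R.T@np.array([*s,1])
    return o+d*((p0-o)@n)/(d@n)
def proj(c,X):
    p=np.array(c['R'])@X+np.array(c['t']); s=p[:2]/p[2]; s=s*(1+c['k1']*(s@s)); return s*K(c)+[c['cx'],c['cy']]
def grab(n):
    c=viewer.calibration(n); im,d=viewer.capture(n); np.savez(f'{n}.npz',im=im,d=d,c=json.dumps({k:np.array(v).tolist() for k,v in c.items()})); return c,im,d
def load(n):
    z=np.load(f'{n}.npz'); return json.loads(str(z['c'])),z['im'],z['d']
E
python3 - <<'E'
from h import *
for n in ['scene','top']:
    c,im,d=grab(n); cv2.imwrite(f'pics/{n}0.png',cv2.resize(im,(800,600),interpolation=cv2.INTER_CUBIC)); print(n,c['fovy'],c['k1'],-np.array(c['R']).T@c['t'])
s=sense(); print(s['time_s'],s['eef_pos'],s['orientation'],s['opening'],s['contact_force'])
E
```

```text
scene 43.94708634605139 0.04551505115035388 [-0.44177362  0.94572791  1.44795759]
top 55.19231404017715 0.015596496539026646 [ 0.44465928 -0.03138751  1.75056585]
0.1 [ 0.16050784 -0.5780342   0.40399656] [-3.11164489e+00 -4.23877747e-01 -1.89702278e-04] 0.08525724695617301 [ 0.13494448  0.31630515 -0.69760856]
```

View pics/scene0.png

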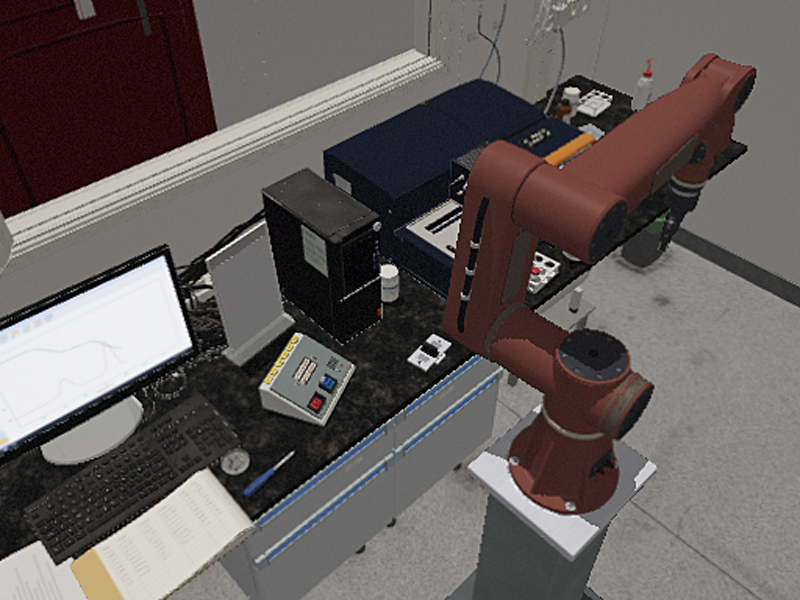

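View pics/top0.png

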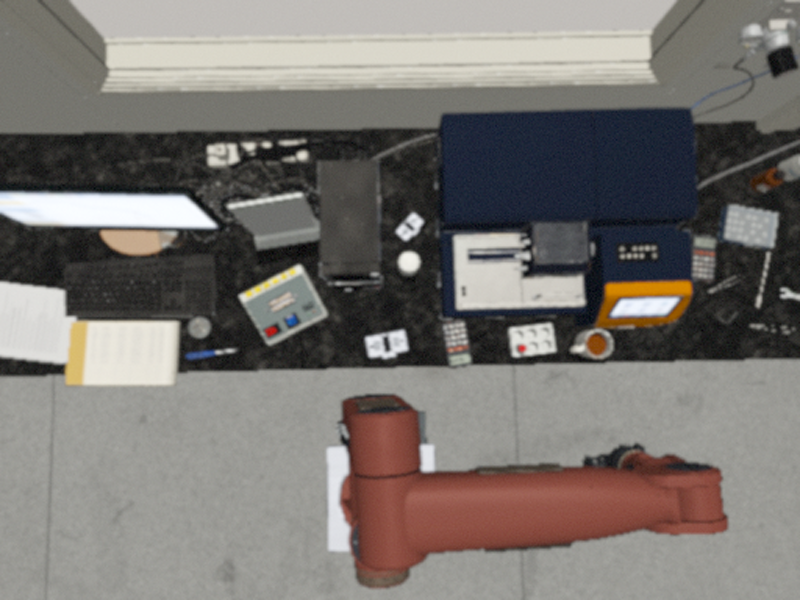

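The candidates for the cover are the white plates at (387,344) and (409,226) in the top view. The calculator is at (456,342), and the white rack at (531,340) has red and white wells. I'll measure both plates and enlarge them.

```bash
python3 - <<'E'
from h import *
c,im,d=load('top')
def cr(x0,y0,w,h,W,H): return cv2.resize(im[y0:y0+h,x0:x0+w],(W,H),interpolation=cv2.INTER_CUBIC)
a=cr(225,130,50,50,400,400); b=cr(225,195,50,50,400,400)
cv2.imwrite('pics/c1.png',np.hstack([a,b]))
g=im.min(axis=2)
for nm,(x0,y0,x1,y1),z in [('front',(225,205,270,235),.006),('back',(245,128,275,160),.006)]:
    m=np.zeros_like(g); m[y0:y1,x0:x1]=(g[y0:y1,x0:x1]>120)
    m=cv2.morphologyEx(m,cv2.MORPH_CLOSE,np.ones((3,3)))
    n,l,st,ce=cv2.connectedComponentsWithStats(m)
    k=1+np.argmax(st[1:,4]); ys,xs=np.where(l==k)
    P=np.array([plane(c,u,v,z)[:2] for u,v in zip(xs,ys)],np.float32)
    print(nm,st[k],cv2.minAreaRect(P*1000))
E
```

```text
front [233 211  29  19 387] ((448.7340393066406, -27.579864501953125), (76.70177459716797, 126.2333984375), 10.089632987976074)
back [253 136  18  18 191] ((811.534423828125, -106.71735382080078), (54.86176300048828, 86.24706268310547), 44.265892028808594)
```

View pics/c1.png

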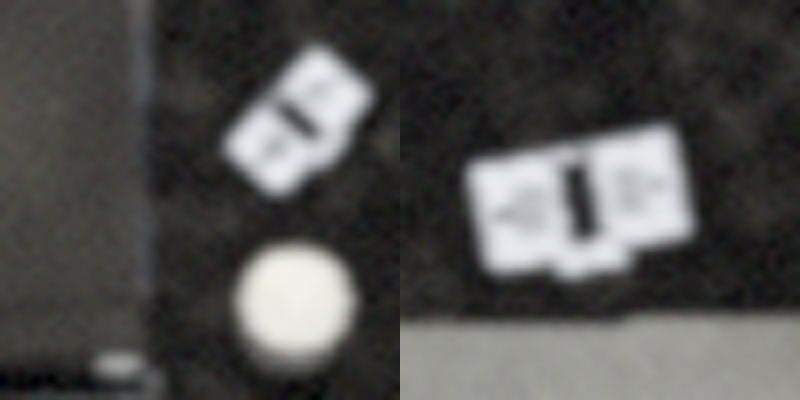

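The right-hand crop is the front plate at top pixel (387,344), 126 x 76 mm with its lip. It is the larger one, its lip faces the robot, and it lies beside the box and the calculator, so it is the cover I need. The left-hand one at (409,226), about 86 x 55 mm, is the smaller decoy.

```bash
python3 -m inch '{"claw":[100,100,100,100,100,100,100,100],"offset":[[0.023,-0.029,0],[0.023,-0.029,0],[0.023,-0.029,0],[0.023,-0.029,0],[0.023,-0.029,0],[0.023,-0.029,0],[0.023,-0.029,0],[0.023,-0.029,0]],"delta_rot":[[0,0,0],[0,0,0],[0,0,0],[0,0,0],[0,0,0],[0,0,0],[0,0,0],[0,0,0]]}'
python3 -m inch '{"claw":[100,100,100,100,100,100,100,100],"offset":[[0.023,-0.029,0],[0.023,-0.029,0],[0.023,-0.029,0],[0.023,-0.029,0],[0.023,-0.029,0],[0.023,-0.029,0],[0.023,-0.029,0],[0,0,0]],"delta_rot":[[0,0,0],[0,0,0],[0,0,0],[0,0,0],[0,0,0],[0,0,0],[0,0,0],[0,0,0]]}'
python3 - <<'E'
from h import *
c,im,d=grab('wrist'); cv2.imwrite('pics/w1.png',cv2.resize(im,(800,600),interpolation=cv2.INTER_CUBIC))
R=np.array(c['R']); s=sense(); T=Ro.from_rotvec(s['orientation']).as_matrix()
o=-R.T@c['t']; print('cam in tool',T.T@(o-s['eef_pos']),'\n',T.T@R.T, c['fovy'],c['k1'],s['q'])
E
```

```text
time_s: 0.77
eef_pos: [0.276, -0.3036, 0.4043]
orientation: [-3.113, -0.423, -0.0]
contact_force: [0.4, -1.0, 0.7]
opening: 0.0855
grip_force: 0.0
time_s: 1.43
eef_pos: [0.3776, -0.0614, 0.4047]
orientation: [-3.11, -0.435, -0.001]
contact_force: [-0.6, -1.2, -0.0]
opening: 0.0856
grip_force: 0.0
cam in tool [ 0.07271774 -0.00236717  0.03046485] 
 [[-9.04391602e-04 -9.60009303e-01 -2.79966642e-01]
 [ 9.99998340e-01 -4.25415373e-04 -1.77159458e-03]
 [ 1.58164516e-03 -2.79967780e-01  9.60008094e-01]] 62.21956024692439 -0.0812006384116635 [-5.13029438e-01 -5.78490486e-01 -4.88881202e-01  1.66074277e+00
  3.15616013e-04  2.35093822e+00]
```

View pics/w1.png

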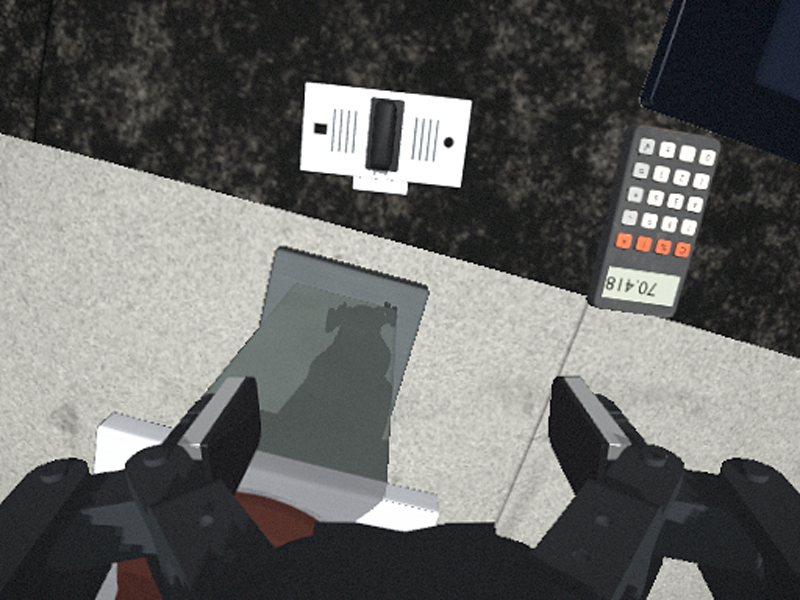

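The cover is at (385,138), with its slot on the left at (320,128), the round hole at (448,142) and the lip at (380,185). Next I measure its pose, plus a rough pose of the box.

```bash
cat >> h.py <<'E'
def cover(c,im,roi):
    x0,y0,x1,y1=roi; g=im.min(axis=2); m=np.zeros_like(g); m[y0:y1,x0:x1]=g[y0:y1,x0:x1]>110
    n,l,st,ce=cv2.connectedComponentsWithStats(m); k=1+np.argmax(st[1:,4]); m=(l==k).astype(np.uint8)
    cs,h=cv2.findContours(m,cv2.RETR_CCOMP,cv2.CHAIN_APPROX_NONE)
    out=[]
    for q,hh in zip(cs,h[0]):
        if hh[3]>=0 and cv2.contourArea(q)>4:
            M=cv2.moments(q); out.append((cv2.contourArea(q),M['m10']/M['m00'],M['m01']/M['m00'],cv2.minAreaRect(q)[1]))
    o=max([q for q in cs],key=cv2.contourArea)[:,0]
    P=np.array([plane(c,u,v,.006)[:2] for u,v in o],np.float32)*1000
    return out,P
E
python3 - <<'E'
from h import *
c,im,d=load('wrist')
o,P=cover(c,im,(180,40,310,130))
print('outer',cv2.minAreaRect(P))
for a,u,v,s in o: print(a,u,v,s,plane(c,u,v,.006).round(4),plane(c,u,v,.03).round(4))
c,im,d=load('top'); hs=cv2.cvtColor(im,cv2.COLOR_BGR2HSV)
for nm,lo,hi in [('red',(0,150,60),(8,255,255)),('blue',(105,150,80),(125,255,255)),('yel',(22,120,120),(35,255,255))]:
    m=cv2.inRange(hs,lo,hi); m[:,:150]=0; m[:,212:]=0; m[:165]=0; m[222:]=0
    ys,xs=np.where(m); z={'red':.05,'blue':.05,'yel':.084}[nm]
    if len(xs): print(nm,len(xs),cv2.minAreaRect(np.array([plane(c,u,v,z)[:2]*1000 for u,v in zip(xs,ys)],np.float32)))
E
```

```text
outer ((448.3195495605469, -24.762798309326172), (70.68238830566406, 117.66288757324219), 9.549070358276367)
38.5 286.6450216450216 90.64502164502164 (6.363961219787598, 7.071067810058594) [ 0.461  -0.0692  0.006 ] [ 0.46   -0.0674  0.03  ]
59.5 204.66946778711483 82.05602240896359 (9.0, 8.0) [0.4452 0.021  0.006 ] [0.4452 0.017  0.03  ]
1008.5 245.793422574781 85.86894728144108 (22.587343215942383, 48.1598014831543) [ 0.4534 -0.0241  0.006 ] [ 0.453  -0.0252  0.03  ]
red 33 ((499.1339111328125, 310.86444091796875), (20.719009399414062, 32.62605667114258), 25.65608787536621)
blue 27 ((524.8275146484375, 250.48806762695312), (19.326019287109375, 29.142436981201172), 32.887237548828125)
yel 39 ((637.645263671875, 308.63970947265625), (14.380509376525879, 147.0472869873047), 25.88212776184082)
```

```bash
python3 -m inch '{"claw":[100,100,100,100,100,100,100],"offset":[[0.023,-0.025,0],[0.023,-0.025,0],[0.023,-0.025,0],[0.023,-0.025,0],[0.023,-0.025,0],[0.023,-0.025,0],[0,0,0]],"delta_rot":[[0,0,-2],[0,0,-2],[0,0,-2],[0,0,-2],[0,0,0],[0,0,0],[0,0,0]]}'
python3 - <<'E'
from h import *
c,im,d=grab('wrist'); cv2.imwrite('pics/w2.png',cv2.resize(im,(800,600),interpolation=cv2.INTER_CUBIC))
E
```

```text
time_s: 2.07
eef_pos: [0.4551, 0.1243, 0.4039]
orientation: [-3.074, -0.644, 0.001]
contact_force: [-0.4, -0.3, 0.3]
opening: 0.0854
grip_force: 0.0
```

View pics/w2.png

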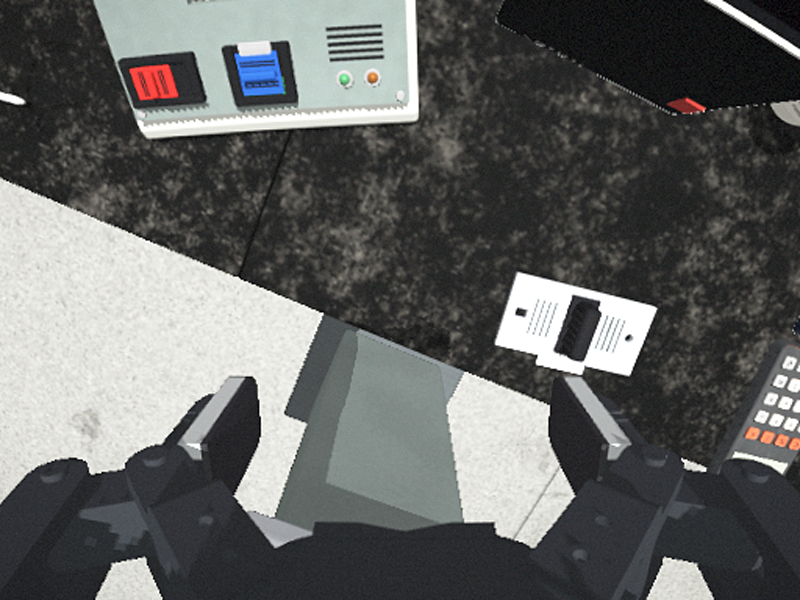

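This shows the lower part of the panel: the red slide at (155,82), the blue slide at (262,73) and its steel tongue at (255,47). The cover is at (578,325). I'll move on so the whole panel is in view.

```bash
python3 - <<'E'
from h import *
c,im,d=load('wrist')
o,P=cover(c,im,(300,160,430,250))
print('outer',cv2.minAreaRect(P))
for a,u,v,s in o: print(a,plane(c,u,v,.006).round(4))
E
python3 -m inch '{"claw":[100,100,100,100,100],"offset":[[0.028,-0.02,0],[0.028,-0.02,0],[0.028,-0.02,0],[0.028,-0.02,0],[0,0,0]],"delta_rot":[[0,0,-2],[0,0,0],[0,0,0],[0,0,0],[0,0,0]]}'
python3 - <<'E'
from h import *
c,im,d=grab('wrist'); cv2.imwrite('pics/w3.png',cv2.resize(im,(800,600),interpolation=cv2.INTER_CUBIC))
s=sense();print(s['eef_pos'],s['orientation'])
E
```

```text
outer ((448.96923828125, -24.180465698242188), (70.39929962158203, 118.72920989990234), 9.567948341369629)
13.5 [ 0.4611 -0.0674  0.006 ]
32.5 [0.4456 0.0224 0.006 ]
858.5 [ 0.4522 -0.0263  0.006 ]
time_s: 2.53
eef_pos: [0.524, 0.2428, 0.4022]
orientation: [-3.063, -0.694, 0.004]
contact_force: [0.7, -1.5, 0.1]
opening: 0.0856
grip_force: 0.0
[0.52309468 0.24122637 0.40289108] [ 3.06364072  0.6945369  -0.00446307]
```

View pics/w3.png

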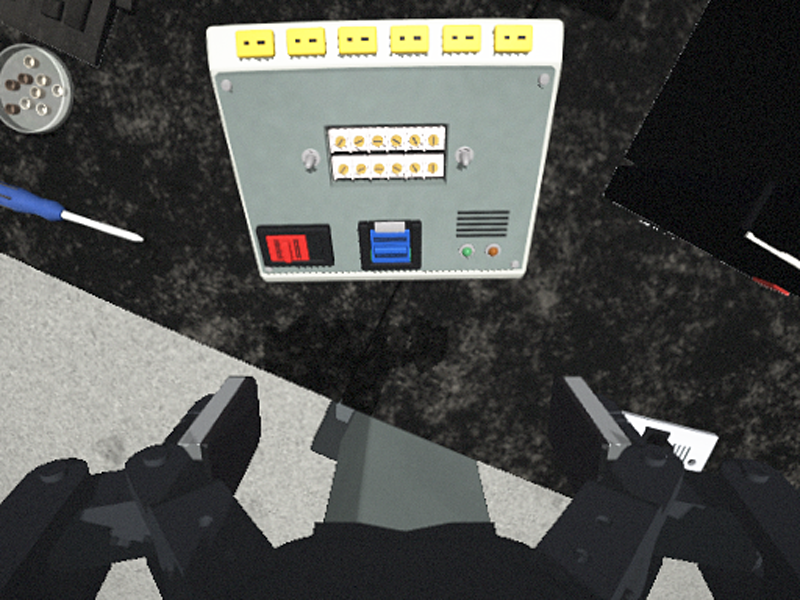

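The whole panel is visible: pins at (310,160) and (464,158), the well between them, the red slide's ridge at (295,247) and the blue slide at (390,245). I'll fit the box pose to the slide frames, pins and well.

```bash
cat >> h.py <<'E'
def panelR(yaw): return (Ro.from_euler('z',yaw)*Ro.from_euler('y',-25,degrees=True)).as_matrix()
def pw(b,p): return np.array([b[0],b[1],.064])+panelR(b[2])@np.array(p)
E
python3 - <<'E'
from h import *
from scipy.optimize import least_squares
c,im,d=load('wrist')
g=im.max(axis=2); hs=cv2.cvtColor(im,cv2.COLOR_BGR2HSV)
roi=np.zeros_like(g); roi[132:176,160:278]=1   # slide frames: black plus coloured parts
m=((g<70)|(hs[...,1]>120)).astype(np.uint8)*roi
m=cv2.morphologyEx(m,cv2.MORPH_CLOSE,np.ones((5,5)))
cs,_=cv2.findContours(m,cv2.RETR_EXTERNAL,cv2.CHAIN_APPROX_NONE)
fr=sorted([cv2.minAreaRect(q) for q in cs if cv2.contourArea(q)>300],key=lambda r:r[0][0]); print(fr)
obs=[((-62,64,7),fr[0][0]),((-63,0,7),fr[1][0])]
# pins: departure from local panel colour
lab=cv2.cvtColor(im,cv2.COLOR_BGR2LAB).astype(float)
for nm,(u,v) in [('L',(198,101)),('R',(297,100))]:
    w=lab[v-12:v+13,u-10:u+11] if nm=='L' else lab[v-12:v+13,u-10:u+11]
    dd=np.abs(w-np.median(w.reshape(-1,3),0)).sum(2)
    mm=(dd>22).astype(np.uint8); n,l,st,ce=cv2.connectedComponentsWithStats(mm); k=1+np.argmax(st[1:,4]); 
    print(nm,st[k],ce[k]+[u-10,v-12]); obs.append(((0,46 if nm=='L' else -46,5.5),ce[k]+[u-10,v-12]))
def res(b,o): return np.concatenate([proj(c,pw(b,np.array(p)/1000))-q for p,q in o])
for o in (obs,obs[:2],obs[2:]):
    r=least_squares(res,[.58,.255,.44],args=(o,)); print(r.x,np.degrees(r.x[2]),r.fun.round(2))
b=least_squares(res,[.58,.255,.44],args=(obs,)).x; np.save('b.npy',b)
# depth check: panel points in local frame
L=[]
for v in range(45,125,5):
  for u in list(range(150,185,5))+list(range(310,335,5)):
    if d[v,u]>0: L.append(panelR(b[2]).T@(world(c,u,v,d[v,u])-[b[0],b[1],.064]))
L=np.array(L); print('depth local z',np.polyfit(L[:,0],L[:,2],1),L[:,2].mean(),np.polyfit(L[:,1],L[:,2],1))
v=cv2.resize(im[20:180,130:350],(800,582),interpolation=cv2.INTER_CUBIC); k=800/220
for p in [(0,46,0),(0,46,11),(0,-46,0),(0,-46,11),(-78,40,7),(-46,88,7),(-82,20.5,7),(-44,-20.5,7),(-62,69,12),(-62,0,12)]:
    q=(proj(c,pw(b,np.array(p)/1000))-[130,20]+.5)*k; cv2.circle(v,(int(q[0]),int(q[1])),4,(255,0,255),1)
cv2.imwrite('pics/w3c.png',v)
E
```

```text
[((186.5, 159.5), (31.0, 53.0), 90.0), ((249.0, 156.5), (31.0, 40.0), 90.0)]
L [ 5  6 12 16 92] [198.70652174 102.01086957]
R [  4   5  12  17 109] [296.36697248 100.43119266]
[0.58097398 0.28294382 0.46006753] 26.359927475361008 [ 1.49 -1.58  0.04  1.14 -1.61  0.29  0.25  0.09]
[0.58044966 0.28652276 0.50310164] 28.8256004943391 [ 0.82 -0.09 -0.81  0.04]
[0.58137087 0.28243125 0.45861019] 26.27642836311453 [-0.94  0.05  0.93  0.01]
depth local z [ 0.05303456 -0.00123749] -0.0004221318844460746 [-0.01451171 -0.0001967 ]
```

View pics/w3c.png

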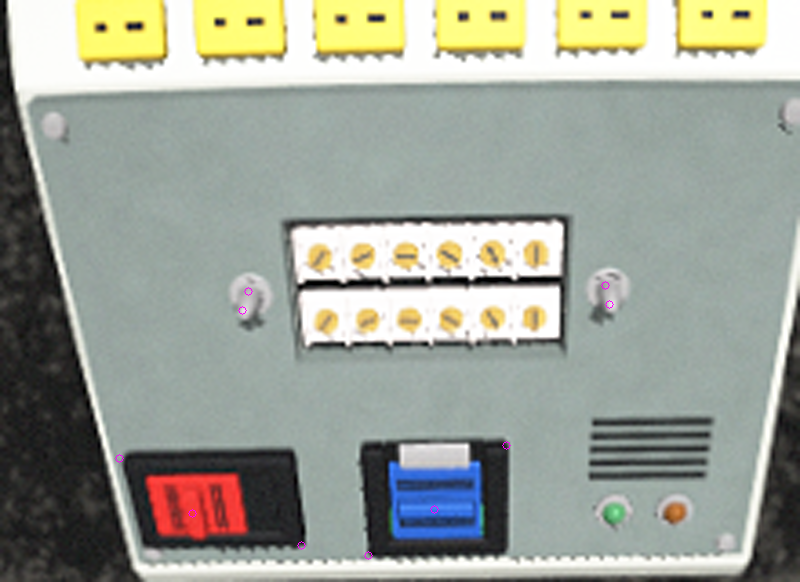

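The predicted points (magenta) land on the frame corners and pin feet, e.g. pins at (248,291) and (605,285) in the crop, within about 1 mm. The cover is at about (0.453, -0.024), yaw 9.9°. I'll go over it, lower part of the way and re-measure.

```bash
python3 -m inch '{"claw":[100,100,100,100,100,100,100,100],"offset":[[0,0,0],[0,0,0],[0,0,0],[-0.023,0.038,0],[-0.023,0.038,0],[-0.018,0.038,0],[-0.018,0.038,0],[-0.011,0.038,0]],"delta_rot":[[0,0,5.2],[0,0,5.2],[0,0,5.2],[0,0,0],[0,0,0],[0,0,0],[0,0,0],[0,0,0]]}' | head -1
python3 -m inch '{"claw":[100,100,100,100,100,100],"offset":[[-0.011,0.03,0],[-0.011,0.03,0.02],[0,0,0.03],[0,0,0.03],[0,0,0.02],[0,0,0]],"delta_rot":[[0,0,0],[0,0,0],[0,0,0],[0,0,0],[0,0,0],[0,0,0]]}'
cat >> h.py <<'E'
def tofr(Pw,Rw=None):
    """remaining move in tool axes to reach TCP pos Pw (and rotation Rw)"""
    s=sense(); T=Ro.from_rotvec(s['orientation']).as_matrix(); o=T.T@(np.array(Pw)-s['eef_pos'])
    r=None if Rw is None else np.degrees(Ro.from_matrix(T.T@Rw).as_rotvec()).round(2)
    return (o*1000).round(1),r
def down(yaw): return np.array([[np.cos(yaw),np.sin(yaw),0],[np.sin(yaw),-np.cos(yaw),0],[0,0,-1]])
E
python3 - <<'E'
from h import *
c,im,d=grab('wrist'); cv2.imwrite('pics/w4.png',im)
o,P=cover(c,im,(120,150,400,330)); print('outer',cv2.minAreaRect(P))
for a,u,v,s in o: print(a,int(u),int(v),plane(c,u,v,.006).round(4),plane(c,u,v,.03).round(4))
h=[plane(c,u,v,.006) for a,u,v,s in o if 20<a<400]
if len(h)==2:
    h.sort(key=lambda p:p[1]); e=h[1]-h[0]; m=(h[0]+h[1])/2; yaw=np.arctan2(-e[0],e[1]); print(m,np.degrees(yaw),np.linalg.norm(e)); np.save('cov.npy',[*m[:2],yaw])
    print(tofr([m[0],m[1],.184],down(yaw)))
E
```

```text
time_s: 3.25
time_s: 3.75
eef_pos: [0.457, -0.0304, 0.2988]
orientation: [-3.119, -0.288, 0.01]
contact_force: [0.1, 0.8, -0.0]
opening: 0.0857
grip_force: 0.0
outer ((448.818115234375, -24.37618637084961), (67.3430404663086, 117.52899169921875), 10.540247917175293)
5.5 295 199 [ 0.4458 -0.0619  0.006 ] [ 0.4532 -0.0578  0.03  ]
16.0 217 197 [0.4357 0.0052 0.006 ] [0.444  0.0032 0.03  ]
29.0 278 193 [ 0.4486 -0.0457  0.006 ] [ 0.4558 -0.0431  0.03  ]
37.0 284 191 [ 0.4514 -0.0504  0.006 ] [ 0.4583 -0.0473  0.03  ]
51.0 307 183 [ 0.4618 -0.0684  0.006 ] [ 0.4678 -0.0637  0.03  ]
42.0 290 190 [ 0.4535 -0.0552  0.006 ] [ 0.4602 -0.0517  0.03  ]
86.0 200 182 [0.4463 0.0216 0.006 ] [0.4537 0.018  0.03  ]
36.0 296 186 [ 0.4575 -0.0596  0.006 ] [ 0.4639 -0.0557  0.03  ]
14.0 297 172 [ 0.4701 -0.0577  0.006 ] [ 0.4753 -0.054   0.03  ]
18.0 291 173 [ 0.4683 -0.0529  0.006 ] [ 0.4737 -0.0496  0.03  ]
26.0 285 174 [ 0.4665 -0.0481  0.006 ] [ 0.4721 -0.0452  0.03  ]
38.0 279 177 [ 0.463  -0.0436  0.006 ] [ 0.4689 -0.0412  0.03  ]
66.5 228 184 [ 0.4489 -0.002   0.006 ] [ 0.456  -0.0034  0.03  ]
77.5 222 183 [0.4489 0.0028 0.006 ] [0.4561 0.001  0.03  ]
68.5 216 179 [0.4512 0.0083 0.006 ] [0.4581 0.006  0.03  ]
73.5 211 184 [0.4455 0.0121 0.006 ] [0.453  0.0094 0.03  ]
1718.5 253 184 [ 0.4524 -0.0235  0.006 ] [ 0.4593 -0.0229  0.03  ]
```

```bash
python3 - <<'E'
from h import *
print(tofr([.4538,-.0234,.184],down(np.radians(9.8))))
E
```

```text
(array([ -2.2,  -6.5, 117.5]), array([-0.48,  0.18,  0.78]))
```

```bash
python3 -m inch '{"claw":[100,100,100,100,100,100],"offset":[[-0.002,-0.0065,0.03],[0,0,0.03],[0,0,0.025],[0,0,0.015],[0,0,0],[0,0,0]],"delta_rot":[[-0.5,0.2,0.8],[0,0,0],[0,0,0],[0,0,0],[0,0,0],[0,0,0]]}'
python3 - <<'E'
from h import *
for i in range(3):
    print(tofr([.4538,-.0234,.184],down(np.radians(9.8))),sense()['time_s']); viewer.capture('wrist')
E
```

```text
time_s: 4.3
eef_pos: [0.4565, -0.0236, 0.2045]
orientation: [3.128, 0.27, 0.007]
contact_force: [0.5, 0.7, 0.2]
opening: 0.0853
grip_force: 0.0
(array([-2.7, -0.7, 20.5]), array([ 0.13, -0.23,  0.08])) 4.3
(array([-3.2, -0.8, 21.2]), array([ 0.17, -0.31,  0.08])) 4.35
(array([-3.4, -0.8, 21.4]), array([ 0.19, -0.35,  0.09])) 4.4
```

```bash
python3 -m inch '{"claw":[100,100,100,0,0,0,0,0],"offset":[[-0.003,-0.001,0.01],[0,0,0.01],[0,0,0],[0,0,0],[0,0,0],[0,0,0],[0,0,0],[0,0,0]],"delta_rot":[[0,-0.3,0],[0,0,0],[0,0,0],[0,0,0],[0,0,0],[0,0,0],[0,0,0],[0,0,0]]}' 60
python3 - <<'E'
from h import *
print(tofr([.4538,-.0234,.184],down(np.radians(9.8))),sense()['opening'])
E
```

```text
time_s: 5.12
eef_pos: [0.4533, -0.0225, 0.1832]
orientation: [3.128, 0.271, -0.002]
contact_force: [-1.1, 0.4, 0.8]
opening: 0.0257
grip_force: 0.0
(array([ 0.3,  0.9, -0.8]), array([0.11, 0.08, 0.12])) 0.02566711441429608
```

```bash
python3 -m inch '{"claw":[0,0,0,0,0,0,0,0],"offset":[[0,0,0],[0,0,0],[0,0,0],[0,0,0],[0,0,0],[0,0,-0.01],[0,0,-0.02],[0,0,0]],"delta_rot":[[0,0,0],[0,0,0],[0,0,0],[0,0,0],[0,0,0],[0,0,0],[0,0,0],[0,0,0]]}' 60
python3 - <<'E'
from h import *
print(tofr([.4538,-.0234,.184],down(np.radians(9.8))))
c,im,d=grab('wrist'); cv2.imwrite('pics/w5.png',im)
E
```

```text
time_s: 5.78
eef_pos: [0.4541, -0.0227, 0.2161]
orientation: [3.127, 0.271, 0.002]
contact_force: [0.5, -0.3, 0.0]
opening: 0.013
grip_force: 59.3
(array([-0.4,  0.5, 32.1]), array([ 0.18, -0.06,  0.12]))
```

View pics/w5.png

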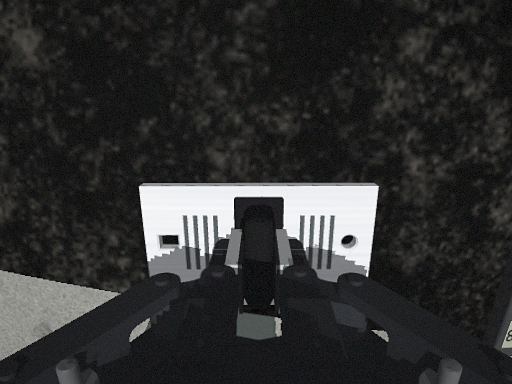

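The cover is held; its slot is at (169,241) and the round hole at (348,241), both visible. I compute its pose in the tool and the move to hover over the panel.

```bash
cat >> h.py <<'E'
def blob(im,u,v,r,thr):
    g=im.max(axis=2)[v-r:v+r+1,u-r:u+r+1]; m=(g<thr).astype(np.uint8)
    n,l,st,ce=cv2.connectedComponentsWithStats(m); k=min(range(1,n),key=lambda i:np.hypot(*(ce[i]-r)))
    return ce[k]+[u-r,v-r],st[k]
def panelT(yaw): return panelR(yaw)@np.diag([1,-1,-1])
E
python3 - <<'E'
from h import *
c,im,d=load('wrist'); s=sense(); T=Ro.from_rotvec(s['orientation']).as_matrix()
print('depth plate',[d[y,x] for x,y in((200,195),(330,195),(160,260))])
H=[]
for u,v in((169,241),(348,241)):
    q,st=blob(im,u,v,11,110); p=plane(c,*q,n=T[:,2],p0=s['eef_pos']+T@[0,0,.1772]); H.append(T.T@(p-s['eef_pos'])); print(q,st)
H=np.array(H)*1000; print(H.round(2),np.linalg.norm(H[1]-H[0]),H.mean(0)); e=H[1]-H[0]; print('yaw in tool deg',np.degrees(np.arctan2(-e[0],e[1])))
for x,y in((200,195),(330,195),(160,255)): print((T.T@(world(c,x,y,d[y,x])-s['eef_pos'])*1000).round(1))
b=np.load('b.npy'); R=panelT(b[2]); 
for h in(.06,): print(tofr(pw(b,[0,0,h])-R@np.array([0,.0005,.1832]),R), s['eef_pos'])
E
```

```text
depth plate [np.float32(0.1533781), np.float32(0.15474677), np.float32(0.16468596)]
[169.33125 239.4375 ] [  1   5  20  10 160]
[347.68131868 239.3956044 ] [ 5  5 13 10 91]
[[  1.38 -46.08 177.2 ]
 [  1.3   45.37 177.2 ]] 91.44801910027232 [  1.34083613  -0.35700367 177.2       ]
yaw in tool deg 0.053734717951296286
[ 25.8 -28.6 175.6]
[ 25.3  34.6 176.9]
[ -6.7 -51.3 175.6]
(array([  79.1, -250.3,  -70.4]), array([  3.76,  24.82, -16.15])) [ 0.45391947 -0.02266007  0.21467137]
```

```bash
python3 -m inch '{"claw":[0,0,0,0,0,0,0,0],"offset":[[0,0,-0.035],[0,0,-0.036],[0.01,-0.0313,0],[0.01,-0.0313,0],[0.01,-0.0313,0],[0.01,-0.0313,0],[0.01,-0.0313,0],[0.01,-0.0313,0]],"delta_rot":[[0,0,0],[0,0,0],[0,0,0],[0,0,0],[0,0,0],[0,0,0],[0,0,0],[0,0,0]]}' | head -2
python3 -m inch '{"claw":[0,0,0,0,0,0,0,0],"offset":[[0.01,-0.0313,0],[0.01,-0.0313,0],[0,0,0],[0,0,0],[0,0,0],[0,0,0],[0,0,0],[0,0,0]],"delta_rot":[[0,0,0],[0,0,0],[0.8,5,-3.2],[0.8,5,-3.2],[0.8,5,-3.2],[0.7,4.9,-3.2],[0.7,4.9,-3.3],[0,0,0]]}'
python3 - <<'E'
from h import *
c,im,d=grab('wrist'); cv2.imwrite('pics/w6.png',im); b=np.load('b.npy')
R=panelT(b[2]); print(tofr(pw(b,[0,0,.06])-R@np.array([.001,0,.1832]),R))
E
```

```text
time_s: 6.5
eef_pos: [0.4797, 0.1747, 0.2826]
time_s: 7.17
eef_pos: [0.49, 0.2261, 0.2814]
orientation: [-2.878, -0.697, -0.638]
contact_force: [-0.2, -0.2, -1.2]
opening: 0.0127
grip_force: 59.3
(array([  3.7, -10.7,  -0.4]), array([-0.91,  0.11,  0.43]))
```

View pics/w6.png

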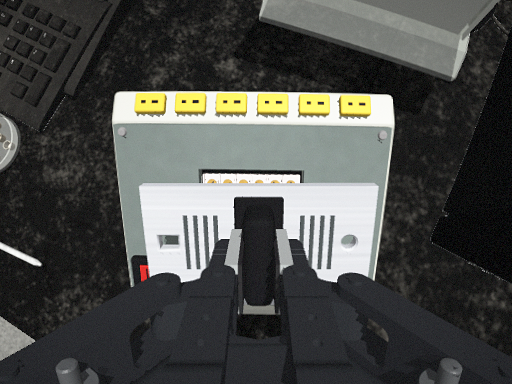

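The cover hovers square over the panel. The pins are hidden, but the panel screws at (122,132) and (382,135) and the well's edge are visible. I use the screws as the relative reference, with their panel coordinates taken from the earlier view together with the pins.

```bash
python3 - <<'E'
from h import *
b=np.load('b.npy')
z=np.load('wrist.npz')
def loc(c,q,zz=0):
    n=panelR(b[2])[:,2]; p=plane(c,*q,n=n,p0=pw(b,[0,0,zz])); return (panelR(b[2]).T@(p-pw(b,[0,0,0]))*1000)
def bright(im,u,v,r=6,t=12):
    g=cv2.GaussianBlur(im,(0,0),.6).min(axis=2).astype(float)[v-r:v+r+1,u-r:u+r+1]; w=np.clip(g-np.median(g)-t,0,None)
    m=(w>0).astype(np.uint8); n,l,st,ce=cv2.connectedComponentsWithStats(m); k=min(range(1,n),key=lambda i:np.hypot(*(ce[i]-r))-st[i,4]*.1)
    ys,xs=np.where(l==k); return np.array([xs.mean()+u-r,ys.mean()+v-r]),len(xs)
import os
# earlier view saved at 800x600; recover native size
w3=cv2.resize(cv2.imread('pics/w3.png'),(512,384),interpolation=cv2.INTER_AREA)
R=None
E
ls; python3 - <<'E'
from h import *
w3=cv2.resize(cv2.imread('pics/w3.png'),(512,384),interpolation=cv2.INTER_AREA); w6=cv2.imread('pics/w6.png')
a=cv2.resize(w3[40:115,140:360],(800,273),interpolation=cv2.INTER_CUBIC)
e=cv2.resize(w6[110:255,110:395],(800,327-0),interpolation=cv2.INTER_CUBIC)[:327]
cv2.imwrite('pics/cmp.png',np.vstack([a,e]))
E
```

```text
b.npy
h.py
pics
scene.npz
top.npz
wrist.npz
```

View pics/cmp.png

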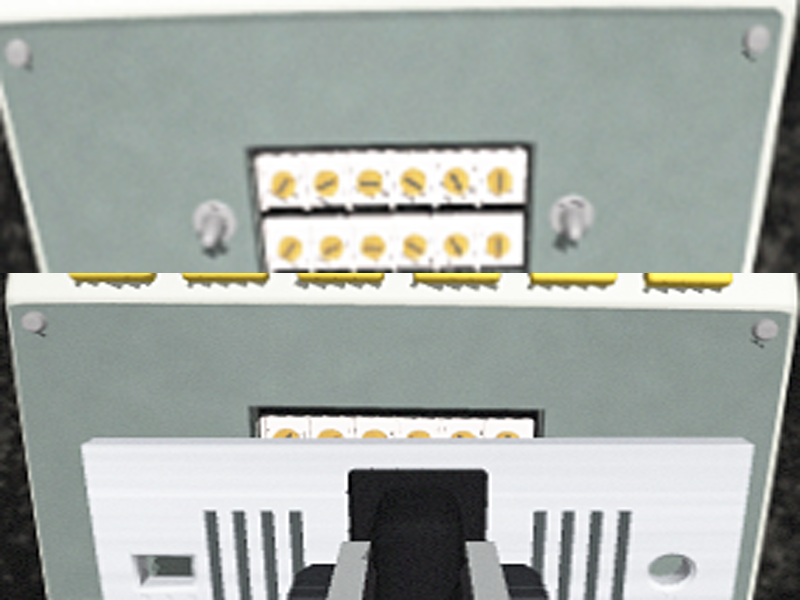

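Top half (the earlier view): screws at (19,53) and (757,40), pin collars at (215,219) and (572,215), well corners at (249,150) and (534,145). Lower half (now): screws at (35,322) and (765,330), well corners at (251,408) and (545,409). Now I compute the offset.

```bash
cat > rel.py <<'E'
from h import *
from scipy.optimize import least_squares
c6,im,d=load('wrist')
M=np.array([[-9.04e-4,-.960009,-.2799666],[.9999983,-4.254e-4,-1.7716e-3],[1.5816e-3,-.2799678,.960008]]); p=np.array([.0727177,-.0023672,.0304649])
def mk(pos,rv):
    T=Ro.from_rotvec(rv).as_matrix(); R=(T@M).T; return dict(c6,R=R,t=-R@(np.array(pos)+T@p))
c3=mk([0.52309468,0.24122637,0.40289108],[3.06364072,0.6945369,-0.00446307])
A=dict(pL=(198.6,99.7),pR=(296.8,98.6),sL=(144.7,54.1),sR=(347.7,50.5),wL=(208,80.7),wR=(286.4,79.4))
B=dict(sL=(121.97,131.2),sR=(382.0,134.8),wL=(198.9,169.4),wR=(303.7,169.8))
r3=lambda b:np.concatenate([proj(c3,pw(b,[0,s*.046,0]))-A[k] for k,s in(('pL',1),('pR',-1))])
f=least_squares(r3,[.581,.283,.46]); b3=f.x; print('b3',b3,np.degrees(b3[2]),f.fun)
loc=lambda c,b,q:panelR(b[2]).T@(plane(c,*q,n=panelR(b[2])[:,2],p0=pw(b,[0,0,0]))-pw(b,[0,0,0]))
L={k:loc(c3,b3,A[k]) for k in A}
for k in L: print(k,(L[k]*1000).round(1))
r6=lambda b:np.concatenate([proj(c6,pw(b,L[k]))-B[k] for k in B])
f=least_squares(r6,b3); b6=f.x; print('b6',b6,np.degrees(b6[2]),f.fun.round(2)); np.save('b6.npy',b6)
R=panelT(b6[2]); print('to 60 above',tofr(pw(b6,[0,0,.06])-R@np.array([.001,-.0003,.1832]),R))
E
python3 rel.py
```

```text
b3 [0.58014885 0.28309246 0.454327  ] 26.031019638804892 [ 0.19116294 -0.00995922 -0.18987659 -0.00349425]
pL [-0.  46.2  0. ]
pR [ -0.  -46.2   0. ]
sL [43.9 87.8  0. ]
sR [ 44.7 -87.1  -0. ]
wL [18.4 35.3  0. ]
wR [ 18.8 -35.6   0. ]
b6 [0.58131913 0.28240816 0.45382416] 26.00220901192753 [-0.47 -0.12  0.44 -0.54  0.55 -0.23 -0.53  0.85]
to 60 above (array([  3.7, -10.5,  -0.4]), array([-1.06,  0.11,  0.75]))
```

```bash
python3 -c "
import numpy as np; np.save('bf.npy',[.5813,.2825,np.radians(26.15)])"
cat > go.py <<'E'
import sys; from h import *
b=np.load('bf.npy'); R=panelT(b[2]); h=float(sys.argv[1]); s=sense()
print(tofr(pw(b,[0,0,h])-R@np.array([.001,-.0003,.1832]),R), 'F tool',(Ro.from_rotvec(s['orientation']).as_matrix().T@s['contact_force']).round(1),s['time_s'])
E
python3 -m inch '{"claw":[0,0,0,0,0,0],"offset":[[0.0035,-0.0105,0],[0,0,0.015],[0,0,0.015],[0,0,0.008],[0,0,0],[0,0,0]],"delta_rot":[[-1.1,0.1,0.6],[0,0,0],[0,0,0],[0,0,0],[0,0,0],[0,0,0]]}' | head -2
python3 go.py .02
```

```text
time_s: 7.72
eef_pos: [0.5037, 0.2439, 0.25]
(array([-1.1, -0.1,  1.9]), array([0.1 , 0.05, 0.03])) F tool [-1.2  0.5  0.9] 7.7167
```

No picture views are left, so I check numerically from here.

```bash
python3 -m inch '{"claw":[0,0,0],"offset":[[-0.001,0,0.003],[0,0,0],[0,0,0]],"delta_rot":[[0,0,0],[0,0,0],[0,0,0]]}' | head -1
python3 go.py .017; python3 - <<'E'
from h import *
c,im,d=grab('wrist'); b=np.load('bf.npy'); s=sense(); T=Ro.from_rotvec(s['orientation']).as_matrix()
g=cv2.GaussianBlur(im,(0,0),.6).astype(int)
for k,p in (('sL',(.0443,.08745,0)),('sR',(.0443,-.08745,0))):
    q=proj(c,pw(b,p)); u,v=q.round().astype(int); w=g[v-9:v+10,u-9:u+10]; 
    # panel is greenish: screw is neutral -> green minus red small
    m=((w[...,1]-w[...,2]<6)&(w.min(2)>110)).astype(np.uint8); n,l,st,ce=cv2.connectedComponentsWithStats(m)
    print(k,q.round(1),[(st[i,4],(ce[i]+[u-9,v-9]).round(1)) for i in range(1,n) if st[i,4]>5])
E
```

```text
time_s: 7.97
(array([-0.7, -0.2,  2.8]), array([ 0.12, -0.14,  0.08])) F tool [-1.2  0.6  1.5] 7.9667
sL [100.  149.2] [(np.int32(91), array([ 99.6, 149.2]))]
sR [414.4 149. ] [(np.int32(87), array([414.4, 148.4]))]
```

The screws sit within 0.6 px of prediction, so the alignment is good. I'll lower slowly.

```bash
python3 -m inch '{"claw":[0,0,0,0],"offset":[[-0.0007,-0.0002,0.004],[0,0,0.004],[0,0,0],[0,0,0]],"delta_rot":[[0,0,0],[0,0,0],[0,0,0],[0,0,0]]}' | head -1
python3 go.py .01;python3 -m inch '{"claw":[0,0,0,0],"offset":[[0,0,0.002],[0,0,0.001],[0,0,0.001],[0,0,0]],"delta_rot":[[0,0,0],[0,0,0],[0,0,0],[0,0,0]]}' | head -1
python3 go.py .006
```

```text
time_s: 8.35
(array([0.5, 0.1, 1.1]), array([ 0.1 , -0.08,  0.09])) F tool [-0.7  0.4  1.6] 8.35
time_s: 8.68
(array([0.3, 0.1, 1.2]), array([ 0.11, -0.11,  0.09])) F tool [-0.8  0.2  1.6] 8.6833
```

It is past the pin tips with no contact force, so the pins are in the holes. I'll go on down.

```bash
python3 -m inch '{"claw":[0,0,0,0,0],"offset":[[0,0,0.002],[0,0,0.002],[0,0,0.001],[0,0,0],[0,0,0]],"delta_rot":[[0,0,0],[0,0,0],[0,0,0],[0,0,0],[0,0,0]]}' | head -1
python3 go.py 0;python3 -m inch '{"claw":[0,0,0,0],"offset":[[0,0,0.001],[0,0,0.001],[0,0,0.001],[0,0,0]],"delta_rot":[[0,0,0],[0,0,0],[0,0,0],[0,0,0]]}' | head -1
python3 go.py 0
```

```text
time_s: 9.1
(array([0.3, 0.1, 2.3]), array([ 0.1 , -0.11,  0.09])) F tool [-0.4  0.6  1.4] 9.1
time_s: 9.43
(array([-0.2,  0.1,  0.6]), array([ 0.13, -0.1 ,  0.09])) F tool [ -8.3   0.3 -21.1] 9.4333
```

Seated: contact at h ≈ 0.6 mm with 21 N. I'll release with a narrow opening and back off.

```bash
python3 -m inch '{"claw":[40,40,40,40,40,40,40,40],"offset":[[0,0,0],[0,0,0],[0,0,0],[0,0,0],[0,0,-0.005],[0,0,-0.02],[0,0,-0.03],[0,0,-0.035]],"delta_rot":[[0,0,0],[0,0,0],[0,0,0],[0,0,0],[0,0,0],[0,0,0],[0,0,0],[0,0,0]]}'
python3 -m inch '{"claw":[40,40],"offset":[[-0.01,0,-0.02],[0,0,0]],"delta_rot":[[0,0,0],[0,0,0]]}' | head -2
cat > chk.py <<'E'
from h import *
c,im,d=grab('wrist'); b=np.load('bf.npy'); R=panelR(b[2]); o=pw(b,[0,0,0])
def loc(q,z): return R.T@(plane(c,*q,n=R[:,2],p0=pw(b,[0,0,z]))-o)*1000
for p in [(20,40),(20,-40),(20,20),(-20,40),(-20,-40),(-20,20),(20,-20)]:
    u,v=proj(c,pw(b,[p[0]/1000,p[1]/1000,.006])).round().astype(int)
    w=d[v-1:v+2,u-1:u+2]; print(p,(u,v),'z',((R.T@(world(c,u,v,np.median(w))-o))[2]*1000).round(1) if 0<=v<384 else None,end='; ')
g=im.min(2); m=(g>175).astype(np.uint8)
u,v=proj(c,pw(b,[.022,.042,.006])).round().astype(int); n,l,st,ce=cv2.connectedComponentsWithStats(m); k=l[v,u]; print('\ncomp',k,st[k])
ys,xs=np.where(l==k); P=np.array([loc(q,.006)[:2] for q in zip(xs,ys)],np.float32); print(cv2.minAreaRect(P), P.min(0),P.max(0))
E
python3 chk.py
```

```text
time_s: 10.1
eef_pos: [0.4757, 0.2308, 0.3098]
orientation: [-2.899, -0.675, -0.642]
contact_force: [0.3, 0.1, 0.9]
opening: 0.034
grip_force: 0.0
time_s: 10.27
eef_pos: [0.4605, 0.2231, 0.3294]
(20, 40) (np.int64(209), np.int64(151)) z 6.6; (20, -40) (np.int64(306), np.int64(151)) z 6.4; (20, 20) (np.int64(233), np.int64(151)) z 7.3; (-20, 40) (np.int64(211), np.int64(197)) z 7.0; (-20, -40) (np.int64(304), np.int64(197)) z 5.9; (-20, 20) (np.int64(234), np.int64(197)) z 6.1; (20, -20) (np.int64(282), np.int64(151)) z 6.1; 
comp 17 [ 187  139  142   79 7200]
((-3.8098602294921875, -0.2889251708984375), (68.2577896118164, 116.72408294677734), 0.027630705386400223) [-37.9294   -58.645004] [30.346441 58.088387]
```

The cover lies flat: its top is about 6.5 mm over the panel, its outline is centred, yaw is 0.0°, and the lip points down the slope. Next I bring the closed fingertips below the blue ridge.

```bash
cat > tip.py <<'E'
import sys; from h import *
# current shut-fingertip centre in panel coordinates (mm), and move to the target tip
b=np.load('bf.npy'); R=panelT(b[2]); t=np.array([float(a) for a in sys.argv[1:4]])/1000; s=sense(); T=Ro.from_rotvec(s['orientation']).as_matrix()
print('tip',(panelR(b[2]).T@(s['eef_pos']+T@[0,0,.173]-pw(b,[0,0,0]))*1000).round(1), tofr(pw(b,t)-R@[0,0,.173],R),'F panel',(panelR(b[2]).T@s['contact_force']).round(1),s['time_s'])
E
python3 tip.py -81.5 0 60
```

```text
tip [ -9.1  -0.7 122.2] (array([-71.6,  -0.5,  61.7]), array([ 0.18, -0.38,  0.11])) F panel [ 0.8  0.4 -0.1] 10.3167
```

```bash
python3 -m inch '{"claw":[0,0,0,0,0,0,0,0],"offset":[[-0.024,0,0.005],[-0.024,0,0.02],[-0.024,-0.0005,0.02],[0,0,0.017],[0,0,0],[0,0,0],[0,0,0],[0,0,0]],"delta_rot":[[0.2,-0.4,0],[0,0,0],[0,0,0],[0,0,0],[0,0,0],[0,0,0],[0,0,0],[0,0,0]]}'
python3 tip.py -81.5 0 9.2
```

```text
time_s: 10.98
eef_pos: [0.4263, 0.2066, 0.2395]
orientation: [-2.898, -0.676, -0.638]
contact_force: [0.0, 0.0, 0.9]
opening: -0.0
grip_force: 0.0
tip [-82.8   0.4  59. ] (array([ 0.9,  0.2, 49.8]), array([-0.06,  0.17,  0.11])) F panel [0.4 0.  0.8] 10.9833
```

```bash
python3 -m inch '{"claw":[0,0,0,0,0,0],"offset":[[0.001,0,0.02],[0,0,0.02],[0,0,0.006],[0,0,0.003],[0,0,0],[0,0,0]],"delta_rot":[[0,0.2,0],[0,0,0],[0,0,0],[0,0,0],[0,0,0],[0,0,0]]}'|head -1
python3 tip.py -81.5 0 9.2
```

```text
time_s: 11.48
tip [-82.2   0.6   9.7] (array([0.6, 0.4, 0.5]), array([-0.08,  0.03,  0.1 ])) F panel [ 0.4 -0.8  0.1] 11.4833
```

```bash
python3 -m inch '{"claw":[0,0,0,0,0],"offset":[[0.002,0,0.0007],[0.002,0,0],[0.002,0,0],[0.002,0,0],[0,0,0]],"delta_rot":[[0,0,0],[0,0,0],[0,0,0],[0,0,0],[0,0,0]]}'|head -1
python3 tip.py -75 0 9; python3 -m inch '{"claw":[0,0,0,0],"offset":[[0.002,0,0],[0.001,0,0],[0.001,0,0],[0,0,0]],"delta_rot":[[0,0,0],[0,0,0],[0,0,0],[0,0,0]]}'|head -1
python3 tip.py -65.5 0 9
```

```text
time_s: 11.9
tip [-75.1   0.7   8.2] (array([-0.2,  0.5, -0.8]), array([-0.08,  0.12,  0.08])) F panel [-2.  -0.5  1.7] 11.9
time_s: 12.23
tip [-71.1   0.8   8. ] (array([ 5.3,  0.5, -1. ]), array([-0.1 ,  0.1 ,  0.09])) F panel [-1.7 -0.8 -1.2] 12.2333
```

```bash
for i in 1; do python3 -m inch '{"claw":[0,0,0,0],"offset":[[0.0015,0,-0.0003],[0.0015,0,0],[0.001,0,0],[0,0,0]],"delta_rot":[[0,0,0],[0,0,0],[0,0,0],[0,0,0]]}'|head -1; done
python3 tip.py -65.5 0 9; python3 -m inch '{"claw":[0,0,0,0],"offset":[[0.0015,0,0],[0.001,0,0],[0.001,0,0],[0,0,0]],"delta_rot":[[0,0,0],[0,0,0],[0,0,0],[0,0,0]]}'|head -1
python3 tip.py -65.5 0 9
```

```text
time_s: 12.57
tip [-66.5   0.7   8.6] (array([ 0.9,  0.5, -0.4]), array([-0.09,  0.04,  0.1 ])) F panel [0.1 0.  0. ] 12.5667
time_s: 12.9
tip [-66.    0.9   7.9] (array([-0.6,  0.7, -1.1]), array([-0.08,  0.37,  0.05])) F panel [-11.2  -1.   12.3] 12.9
```

It snapped past the detent and hit the end stop (11 N at about 10 mm of travel). I back off and verify by colour.

```bash
python3 -m inch '{"claw":[0,0,0,0,0,0],"offset":[[-0.005,0,-0.002],[-0.003,0,-0.01],[0,0,-0.035],[0,0,-0.04],[-0.02,0,-0.03],[0,0,0]],"delta_rot":[[0,0,0],[0,0,0],[0,0,0],[0,0,0],[0,0,0],[0,0,0]]}'|head -2
cat > slides.py <<'E'
from h import *
c,im,d=grab('wrist'); b=np.load('bf.npy'); R=panelR(b[2]); o=pw(b,[0,0,0])
loc=lambda q,z: R.T@(plane(c,*q,n=R[:,2],p0=pw(b,[0,0,z]))-o)*1000
hs=cv2.cvtColor(im,cv2.COLOR_BGR2HSV)
for nm,lo,hi in [('red',(0,150,60),(8,255,255)),('blue',(105,150,60),(125,255,255)),('green',(45,120,60),(85,255,255))]:
    m=cv2.inRange(hs,lo,hi); n,l,st,ce=cv2.connectedComponentsWithStats(m)
    for i in range(1,n):
        p=loc(ce[i],.007)
        if st[i,4]>12 and abs(p[0]+62)<30 and abs(p[1])<95:
            x,y,w,h=st[i,:4]; print(nm,st[i],p[:2].round(1),'x',loc((x+w/2,y+h-.5),.007)[0].round(1),loc((x+w/2,y-.5),.007)[0].round(1),'y',loc((x-.5,y+h/2),.007)[1].round(1),loc((x+w-.5,y+h/2),.007)[1].round(1))
E
python3 slides.py; python3 tip.py -62 0 60; python3 chk.py
```

```text
time_s: 13.4
eef_pos: [0.3938, 0.1907, 0.3027]
red [162 144  33  24 725] [-62.4  68.5] x -73.0 -52.3 y 83.0 54.6
blue [244 129  31  30 816] [-52.9  -0.3] x -65.2 -39.9 y 12.7 -13.4
green [243 159  33  13 388] [-71.2  -0. ] x -76.5 -65.2 y 13.7 -14.5
tip [-87.2  -0.2 128.6] (array([26. , -0. , 68.8]), array([ 0.08, -0.43,  0.15])) F panel [ 0.6 -1.3 -0.6] 13.45
(20, 40) (np.int64(208), np.int64(51)) z 7.0; (20, -40) (np.int64(309), np.int64(51)) z 6.6; (20, 20) (np.int64(233), np.int64(51)) z 6.5; (-20, 40) (np.int64(209), np.int64(103)) z 6.3; (-20, -40) (np.int64(308), np.int64(103)) z 6.6; (-20, 20) (np.int64(234), np.int64(103)) z 6.7; (20, -20) (np.int64(284), np.int64(51)) z 6.9; 
comp 4 [ 185   38  149   79 8185]
((-0.34869384765625, -0.3788909912109375), (116.6885757446289, 60.05754089355469), 89.95108032226562) [-30.367619 -58.73843 ] [29.705996 57.950947]
```

The blue slide is at x = -53 (10 mm of travel) with its green flag showing, and the cover is still centred and flat. Next is the red slide.

```bash
python3 -m inch '{"claw":[0,0,0,0,0,0],"offset":[[0.005,-0.032,0.01],[0.01,-0.032,0.02],[0.01,-0.032,0.03],[0,0,0.03],[0,0,0.018],[0,0,0]],"delta_rot":[[0,-0.3,0],[0,0,0],[0,0,0],[0,0,0],[0,0,0],[0,0,0]]}'|head -1
python3 tip.py -62 96 9
```

```text
time_s: 14.0
tip [-73.9  95.6  13.1] (array([ 9.2, -0.9,  3.9]), array([-0.17,  0.95,  0.14])) F panel [-1.6  0.  -0.2] 14.0
```

```bash
python3 -m inch '{"claw":[0,0,0,0],"offset":[[0.009,-0.001,0],[0,0,0.002],[0,0,0],[0,0,0]],"delta_rot":[[0,0.8,0],[0,0,0],[0,0,0],[0,0,0]]}'|head -1
python3 tip.py -62 96 9
```

```text
time_s: 14.33
tip [-55.3  95.   17.6] (array([-5.2, -1.2,  8.5]), array([-0.07, -0.53,  0.06])) F panel [-0.2 -0.1  0.1] 14.3333
```

```bash
python3 -m inch '{"claw":[0,0,0],"offset":[[0,0,0],[0,0,0],[0,0,0]],"delta_rot":[[0,0,0],[0,0,0],[0,0,0]]}'|head -1
python3 tip.py -62 96 9
```

```text
time_s: 14.58
tip [-56.2  95.2  17. ] (array([-4.4, -1. ,  8. ]), array([-0.08, -0.47,  0.08])) F panel [-0.5  0.4  0.8] 14.5833
```

```bash
python3 -m inch '{"claw":[0,0,0,0,0,0],"offset":[[-0.0045,-0.001,0],[0,0,0.004],[0,0,0.003],[0,0,0],[0,0,0],[0,0,0]],"delta_rot":[[0,-0.4,0],[0,0,0],[0,0,0],[0,0,0],[0,0,0],[0,0,0]]}'|head -1
python3 tip.py -62 96 9
```

```text
time_s: 15.08
tip [-62.4  96.4   9.4] (array([0.4, 0.1, 0.4]), array([-0.09, -0.01,  0.09])) F panel [ 0.4  0.  -0.7] 15.0833
```

Now push to the right (tool +y).

```bash
python3 -m inch '{"claw":[0,0,0,0,0,0],"offset":[[0,0.002,0.0006],[0,0.002,0],[0,0.002,0],[0,0.002,0],[0,0,0],[0,0,0]],"delta_rot":[[0,0,0],[0,0,0],[0,0,0],[0,0,0],[0,0,0],[0,0,0]]}'|head -1
python3 tip.py -62 76 8.7; python3 -m inch '{"claw":[0,0,0,0,0],"offset":[[0,0.0015,0],[0,0.0015,0],[0,0.001,0],[0,0,0],[0,0,0]],"delta_rot":[[0,0,0],[0,0,0],[0,0,0],[0,0,0],[0,0,0]]}'|head -1
python3 tip.py -62 76 8.7
```

```text
time_s: 15.58
tip [-62.3  88.2   8.9] (array([ 0.3, 11.9,  0.2]), array([-0.08, -0.03,  0.07])) F panel [ 0.1 -0.1 -0.6] 15.5833
time_s: 16.0
tip [-62.3  84.3   8.9] (array([0.3, 8. , 0.2]), array([-0.09, -0.03,  0.09])) F panel [0.6 0.2 0.1] 16.0
```

```bash
python3 -m inch '{"claw":[0,0,0,0,0],"offset":[[0,0.0015,0],[0,0.0015,0],[0,0.001,0],[0,0,0],[0,0,0]],"delta_rot":[[0,0,0],[0,0,0],[0,0,0],[0,0,0],[0,0,0]]}'|head -1
python3 tip.py -62 76 8.7; python3 -m inch '{"claw":[0,0,0,0,0],"offset":[[0,0.0015,0],[0,0.0015,0],[0,0.001,0],[0,0,0],[0,0,0]],"delta_rot":[[0,0,0],[0,0,0],[0,0,0],[0,0,0],[0,0,0]]}'|head -1
python3 tip.py -62 76 8.7
```

```text
time_s: 16.42
tip [-62.3  80.3   8.9] (array([0.4, 4.1, 0.2]), array([-0.09, -0.02,  0.09])) F panel [ 0.5  0.6 -0.5] 16.4167
time_s: 16.83
tip [-62.3  76.4   8.9] (array([0.4, 0.1, 0.2]), array([-0.1 , -0.02,  0.09])) F panel [0.1 1.3 0.7] 16.8333
```

```bash
python3 -m inch '{"claw":[0,0,0,0],"offset":[[0,0.0015,0],[0,0.0015,0],[0,0,0],[0,0,0]],"delta_rot":[[0,0,0],[0,0,0],[0,0,0],[0,0,0]]}'|head -1
python3 tip.py -62 66 8.7; python3 -m inch '{"claw":[0,0,0,0],"offset":[[0,0.0015,0],[0,0.0015,0],[0,0.001,0],[0,0,0]],"delta_rot":[[0,0,0],[0,0,0],[0,0,0],[0,0,0]]}'|head -1
python3 tip.py -62 66 8.7
```

```text
time_s: 17.17
tip [-62.3  73.    8.9] (array([0.3, 6.9, 0.2]), array([-0.04, -0.02,  0.08])) F panel [ 0.5 -0.2  0. ] 17.1667
time_s: 17.5
tip [-62.2  69.    8.9] (array([0.3, 2.8, 0.2]), array([-0.07, -0.02,  0.08])) F panel [0.1 0.4 0.9] 17.5
```

```bash
python3 -m inch '{"claw":[0,0,0,0],"offset":[[0,0.001,0],[0,0.001,0],[0,0,0],[0,0,0]],"delta_rot":[[0,0,0],[0,0,0],[0,0,0],[0,0,0]]}'|head -1
python3 tip.py -62 66 8.7
```

```text
time_s: 17.83
tip [-62.3  67.5   8.8] (array([0.4, 1.2, 0.1]), array([-0.11, -0.02,  0.09])) F panel [ 0.9  1.8 -0.2] 17.8333
```

```bash
python3 -m inch '{"claw":[0,0,0],"offset":[[0,0.001,0],[0,0,0],[0,0,0]],"delta_rot":[[0,0,0],[0,0,0],[0,0,0]]}'|head -1
python3 tip.py -62 66 8.7
```

```text
time_s: 18.08
tip [-62.3  67.4   8.8] (array([0.4, 0.7, 0.1]), array([-0.22, -0.03,  0.13])) F panel [ 1.   6.  -1.7] 18.0833
```

Hard stop reached (force rising, no further travel). I back off, lift and verify.

```bash
python3 -m inch '{"claw":[0,0,0,0],"offset":[[0,0.0005,0],[0,0,0],[0,-0.006,0],[0,-0.004,-0.01]],"delta_rot":[[0,0,0],[0,0,0],[0,0,0],[0,0,0]]}'|head -1
python3 -m inch '{"claw":[0,0,0,0,0,0,0],"offset":[[0,0.005,-0.03],[0,0.02,-0.04],[-0.01,0.03,-0.03],[-0.01,0.03,-0.02],[0,0,0],[0,0,0],[0,0,0]],"delta_rot":[[0,0,0],[0,0,0],[0,0,0],[0,0,0],[0,0,0],[0,0,0],[0,0,0]]}'
python3 slides.py; python3 chk.py; python3 tip.py 0 0 0
python3 - <<'E'
from h import *
c0,i0,_=load('top'); c,im,_=grab('top')
df=cv2.absdiff(cv2.GaussianBlur(i0,(0,0),1.2),cv2.GaussianBlur(im,(0,0),1.2)).max(2)
n,l,st,ce=cv2.connectedComponentsWithStats((df>40).astype(np.uint8)); print([(st[i].tolist()) for i in range(1,n) if st[i,4]>15])
E
```

```text
time_s: 18.42
time_s: 19.0
eef_pos: [0.401, 0.1863, 0.3085]
orientation: [-2.897, -0.674, -0.643]
contact_force: [-0.1, 0.6, -0.5]
opening: 0.0001
grip_force: 0.0
red [168 148  32  24 682] [-62.5  58.6] x -73.2 -52.1 y 72.7 44.7
blue [236 134  31  29 812] [-52.7  -0. ] x -65.4 -40.4 y 13.3 -13.2
green [157 148  12  24 246] [-62.5  76.9] x -73.2 -52.0 y 82.4 71.8
green [236 163  32  13 380] [-71.5  -0.2] x -76.9 -65.4 y 13.7 -14.2
(20, 40) (np.int64(202), np.int64(58)) z 6.3; (20, -40) (np.int64(302), np.int64(57)) z 6.3; (20, 20) (np.int64(227), np.int64(57)) z 6.3; (-20, 40) (np.int64(204), np.int64(108)) z 6.1; (-20, -40) (np.int64(300), np.int64(108)) z 6.6; (-20, 20) (np.int64(228), np.int64(108)) z 7.2; (20, -20) (np.int64(277), np.int64(57)) z 6.3; 
comp 8 [ 180   45  146   77 7845]
((-0.44567108154296875, -0.35467529296875), (116.89044189453125, 60.4256477355957), 89.91419982910156) [-30.653883 -58.75627 ] [29.853378 58.07056 ]
tip [-82.4  -5.6 134. ] (array([ 82.3,  -5.5, 133.9]), array([-0.14,  0.06,  0.14])) F panel [-0.8 -0.2 -0.3] 19.1
[[180, 184, 14, 13, 75], [167, 191, 13, 13, 85], [177, 190, 7, 9, 41], [232, 210, 31, 21, 484], [188, 216, 5, 5, 19], [183, 226, 22, 9, 119], [151, 236, 76, 148, 7552], [218, 252, 248, 124, 12866], [235, 316, 19, 11, 142], [232, 328, 29, 36, 829]]
```

Both slides have travelled 10 mm with their green flags showing, the cover is flat and centred, and nothing else has moved. The arm is clear, so I hand the job in.

```bash
python3 -c "
from h import *
print(ctrl.close_job())"
```

```text
the job is handed in; nothing more can be done
None
```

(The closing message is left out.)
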